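# Refit the vacuum sealer's press-to-run knob and keep it pressed

### The arm

A 7-joint arm with a two-finger parallel gripper is mounted at the origin on a cart in front of the work surface, level with it; the furniture and walls round the work are solid. World frame = base frame: x ahead of the robot, y to its left, z up, the work surface at z = 0. Lengths are in m, angles in rad, forces in N, time in s.
With the tool pointing down it reaches from about 0.4 to 0.85 m from the base axis. Payload 6.9 kg.
Tool frame: the origin (TCP) lies at the very end of the fingers, on their centre line; the grasp point (between the pads) lies 19 mm behind it (r.grip_point_offset is the distance from the TCP to the grasp point, in m); z points along the fingers, y is the direction in which the jaws open and shut (so a half turn about z gives the same grasp; the last joint's range is limited). The gripper opens to 85 mm and grips with 20 to 120 N. Pads are 22 mm wide; open, the fingers measure 114 mm over their backs; the gripper's body (76 mm by 85 mm) begins 54 mm behind the grasp point. The pads swing forward as they close: fully open they stand 13 mm farther back than shut.
Start: joints at [-1.058, 0.507, -0.238, 1.5, 0.126, 1.149, -0.155], TCP at [0.248, 0.574, 0.231] pointing down, gripper open.
Joint ranges: [-3.08, 3.08], [-0.24, 2.05], [-1.43, 1.35], [0, 2.5], [-1.52, 4.66], [0.17, 1.96], [-2.89, 2.89]. Speed limits (rad/s): [2.39, 2.39, 3.14, 3.14, 3.14, 3.14, 3.14].

### API

Orientations are given as a unit quaternion [x, y, z, w].
In Python, from bench import r, hand, planner, readout, imaging, order gives the robot as it stands. Calls block until the motion is done:
- r.goto(position, orientation): joint-space move of the TCP to a pose.
- r.move_straight(position, orientation=None, feed=0.15, force_limit=None): straight line of the TCP; orientation=None keeps the orientation; feed is the mean speed in m/s. With force_limit (N) it stops when the force on the tool has changed by that much, and returns True; else False.
- r.move_joints(angles): joint-space move.
- hand.ungrasp() and hand.grab(grasp_force=None): open the fingers fully, or close them until they stop; grasp_force is the grip in N (None keeps the last).
- r.sleep(seconds).
- planner.solve_ik(position, orientation): joint angles nearest the present ones, or None.
- readout.state(): the state.
- imaging.grab_frame(name): name is "scene" or "top" or "wrist"; returns a dict with "pixels" (400x640x3 uint8, blue, green, red), "range_z" (400x640 float32, m along the optical axis (not along the pixel's ray), 0 where there is no reading), "intrinsics" (3x3 intrinsics, pixels), "position" and "attitude" of the camera in the world; the wrist camera has in their place "hand_eye" (4x4, takes a point from camera to tool coordinates, whose origin is the TCP and whose axes are the flange's). Camera axes: x right, y down, z forward; pixel columns grow to the right and rows downward; lengths in m; the calibration is good to about 2 mm. A picture is of the moment at which its call begins: read the wrist's pose just before it.
A pose or a line that the arm cannot do raises r.MotionError and nothing moves.
- order.job_done(): hands the job in, once; it reports no verdict.
The state is a dict: "t": time; "joint_positions": joint angles; "qvel": joint speeds; "tau": joint torques, N m; "ee_pos": TCP position; "eef_rot": TCP orientation; "force": force on the tool from outside, world axes, zero at the start; "wrist_torque": the same for the moment, N m; "finger_gap": opening from 0.0 (shut) to 1.0 (fully open).
Only numpy, scipy, OpenCV 4.12 (cv2) and the standard library are available. Lean on these libraries where they do the work, as an engineer would, in place of code of your own. Each camera call takes 0.05 s, during which the arm holds its last target. There are 200 camera calls.

### The job

The vacuum sealer's knob is parked in the keyhole slot on its deck. Slide it along the slot to the round mouth and lift it out, turn it so that the flat in its bore matches the flat of the bare D-shaft, push it fully home on the shaft, then press it all the way down and keep it pressed: the pump runs only while the knob is held down. Finish while holding it down, fingers still on the knob, without letting go, and leave the other things on the worktop where they are.

Things in the scene. Friction and masses are not known exactly. Their poses are not given: they have to be found in the camera images.
- sealer: Vacuum sealer, fixed: low dark box 130 mm (x: -70 to 60) by 280 mm (y), level grey control deck 66 mm high along its front (-x), black lid bar (63 mm high) behind. Origin: on the worktop under it; x to its back, away from the robot, z up. On the deck, at x = -20 mm: the bare shaft (y = -70 mm) and the knob's parking slot (round mouth at y = 0, closed end at y = 69 mm).
- knob: Loose black knob, 60 g: round skirt 42 mm wide, 15 mm high; on it a bar grip 38 mm long, 14 mm wide, top 42 mm above the underside. Origin: centre of the underside; z up; x along the bar to its tapered end (white line on top). Bore from below: 13 mm deep, 14 mm round, flat 4 mm from the axis on +x. Starts in the slot, tapered end to the closed end, bar within 0.15 rad of the slot's line.
- park_mouth (a point): Centre of the parking slot's round mouth (50 mm wide), on the slot's floor 20.5 mm below the deck; axes as the sealer's. From it the slot runs along +y, 26 mm wide between lips (4 mm thick, tops level with the deck, undersides 16.5 mm over the floor) above a channel 46 mm wide. The bar stands through the slot; the skirt is caught under the lips and lifts out only centred in the mouth to 3 mm.
- shaft_seat (a point): On the shaft's axis, on top of its 18 mm round collar, where the knob's underside rests when home; 7 mm above the deck unpressed. z up; x out of the shaft's flat; turns and sinks with the shaft. Above it the D-shaft is 12 mm long, 12 mm round, flat 3 mm from the axis on +x, tip chamfered: 1 mm clearance in the bore, goes on within about 0.15 rad of the right angle.
- setting (a joint): Turn of the shaft, rad, anticlockwise from above: 0 when its flat faces the sealer's +y. Stiff (0.08 N m of friction), stays where it is. Its start differs from time to time, within 1.1 rad of 0.
- plunger (a joint): How far the shaft is pressed down, m: 0 up, 0.006 fully down on its stop. A spring pushes it up: 4 N to start it, 10 N fully down.
- spice_jar: Small spice jar, 45 mm wide, 106 mm tall, upright, right of the sealer; origin at the centre of its underside. Leave alone.
- timer: Round wind-up kitchen timer, 67 mm wide, 54 mm high, right of the spice jar; origin at the centre of its underside. Leave alone.
- scoop: Steel scoop, 63 by 218 mm, 49 mm high, lying furthest right; origin at the centre of its underside. Leave alone.

How it is judged:
By the outcome, as a careful person would: the job done as asked, in the order asked, and still so for the second after the job is handed in, while the arm keeps its last pose, push and grip.
It also fails if it takes over 45 s, if anything falls off the work surface, if the arm or the gripper's body presses on something with over 40 N, if the wrist force passes 120 N, or if a joint passes its speed limit or range.

## Working session

There is one attempt and no reset: what is moved stays moved. The work goes in short steps, each a Python script; the robot and the scene stay as the last script left them, time stands still between calls to the robot, and variables do not carry over. Pictures are saved under pics/ and viewed, about 8 in all and at most 12, crops included, and the job is handed in when it is done.

```bash
mkdir -p pics; cat > h.py <<'E'
import numpy as np, cv2
from bench import r, hand, planner, readout, imaging, order
from scipy.spatial.transform import Rotation as R
def att(a):
    a=np.array(a,float)
    return a if a.shape==(3,3) else R.from_quat(a).as_matrix()
def snap(name):
    s=readout.state(); f=imaging.grab_frame(name)
    T=np.eye(4)
    if name=="wrist":
        E=np.eye(4);E[:3,:3]=att(s["eef_rot"]);E[:3,3]=s["ee_pos"];T=E@np.array(f["hand_eye"])
    else: T[:3,:3]=att(f["attitude"]);T[:3,3]=f["position"]
    f["T"]=T; return f
def cloud(f):
    K=np.array(f["intrinsics"]);Z=f["range_z"];v,u=np.mgrid[:400,:640]
    P=np.stack([(u-K[0,2])/K[0,0]*Z,(v-K[1,2])/K[1,1]*Z,Z],-1)
    W=P@f["T"][:3,:3].T+f["T"][:3,3]; W[Z==0]=np.nan; return W
def ray(f,u,v,z):
    K=np.array(f["intrinsics"]);d=f["T"][:3,:3]@np.array([(u-K[0,2])/K[0,0],(v-K[1,2])/K[1,1],1]);o=f["T"][:3,3]
    return o+d*(z-o[2])/d[2]
E
python3 - <<'E'
from h import *
s=readout.state();print(s)
a=snap("scene");b=snap("top")
for n,f in(("scene",a),("top",b)):
    cv2.imwrite(f"pics/{n}0.png",f["pixels"]);print(n,f["T"].round(3),np.array(f["intrinsics"])[0])
W=cloud(b)
for v in range(20,400,40): print([tuple(W[v,u].round(3)) for u in range(40,640,80)])
E
```

```text
{'t': 0.0, 'joint_positions': array([-1.05749443,  0.50832482, -0.23750242,  1.50114593,  0.12570828,
        1.14890849, -0.154796  ]), 'qvel': array([-5.09064533e-04, -5.27894373e-05, -3.03082173e-04, -2.33415518e-04,
        3.12278943e-05, -1.27889238e-04, -9.64580064e-05]), 'tau': array([ 1.37739594e-04, -6.20604873e+01, -2.18686245e+00, -2.49642134e+01,
        1.25027986e-02,  1.21662940e-02, -5.38037045e-05]), 'ee_pos': array([0.24775326, 0.57323917, 0.23043247]), 'eef_rot': array([ 2.02487657e-01,  9.79284403e-01, -8.85350799e-04, -1.54473451e-04]), 'force': array([ 0.36289212,  1.08462328, -0.13355672]), 'wrist_torque': array([-0.03247991, -0.03834755, -0.00660052]), 'finger_gap': 0.9980964956276636}
scene [[ 0.587 -0.568  0.577 -0.232]
 [-0.81  -0.413  0.416 -0.473]
 [ 0.002 -0.712 -0.702  0.867]
 [ 0.     0.     0.     1.   ]] [424.49280172   0.         317.75466453]
top [[ 0.005 -0.991  0.133  0.252]
 [-1.    -0.003  0.011  0.004]
 [-0.011 -0.133 -0.991  1.337]
 [ 0.     0.     0.     1.   ]] [490.35481657   0.         319.33624774]
[(np.float64(0.699), np.float64(0.532)
[... 4038 characters left out ...]
loat64(-0.09), np.float64(0.011)), (np.float64(-0.078), np.float64(-0.51), np.float64(-0.912)), (np.float64(-0.076), np.float64(-0.865), np.float64(-0.914)), (np.float64(-0.045), np.float64(-1.11), np.float64(-0.715))]
[(np.float64(-0.26), np.float64(1.262), np.float64(-0.908)), (np.float64(0.129), np.float64(0.223), np.float64(0.793)), (np.float64(0.107), np.float64(0.161), np.float64(0.693)), (np.float64(0.069), np.float64(0.075), np.float64(0.521)), (np.float64(0.018), np.float64(-0.07), np.float64(0.289)), (np.float64(-0.247), np.float64(-0.505), np.float64(-0.907)), (np.float64(-0.243), np.float64(-0.85), np.float64(-0.897)), (np.float64(-0.157), np.float64(-0.993), np.float64(-0.518))]
```

View pics/scene0.png

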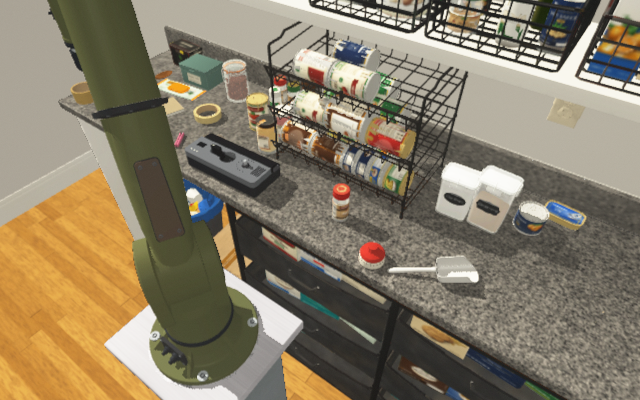

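View pics/top0.png

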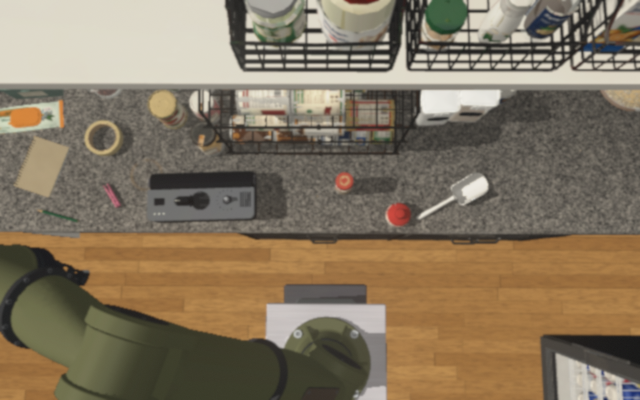

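The scene view shows the sealer left of centre with its deck toward the robot. In the top view it spans columns 148–255 and rows 172–221, with the shaft near (228,199) and the knob in its slot near (190,200). Next I'll go above it with the wrist camera.

```bash
python3 - <<'E'
from h import *
f=snap("top")
for p in[(228,199),(200,200),(183,201),(149,221),(255,219)]: print(p,ray(f,*p,0.066).round(3))
s=readout.state();print(np.array(imaging.grab_frame("wrist")["hand_eye"]).round(3))
print(R.from_quat(s["eef_rot"]).as_matrix().round(3))
c=ray(f,205,200,0.066)
# tool y along world x (jaws close across the bar which lies along y)
from math import pi
for yaw in(pi/2,-pi/2):
    q=(R.from_euler('z',yaw)*R.from_euler('x',pi)).as_quat()
    for z in(0.30,0.2,.1): print(yaw,z,planner.solve_ik([c[0],c[1],z],q))
E
```

```text
(228, 199) [0.421 0.257 0.066]
(200, 200) [0.419 0.331 0.066]
(183, 201) [0.416 0.375 0.066]
(149, 221) [0.363 0.462 0.066]
(255, 219) [0.369 0.185 0.066]
[[-0.001 -0.961 -0.276  0.07 ]
 [ 1.    -0.001  0.     0.001]
 [-0.    -0.276  0.961 -0.144]
 [ 0.     0.     0.     1.   ]]
[[-0.918  0.397 -0.001]
 [ 0.397  0.918 -0.001]
 [-0.    -0.001 -1.   ]]
1.5707963267948966 0.3 [-0.75650405  0.29702868  0.08369929  1.64396477 -0.02623846  1.20169508
 -0.66698579]
1.5707963267948966 0.2 [-0.74936897  0.38033462  0.07584353  1.81150678 -0.03456229  0.95102506
 -0.65884582]
1.5707963267948966 0.1 [-0.73172724  0.50293321  0.05288228  1.93718693 -0.03944338  0.70244676
 -0.65527098]
-1.5707963267948966 0.3 [-0.20926009  0.34851488 -0.69421326  1.63720426  0.23307029  1.24057196
  2.19159523]
-1.5707963267948966 0.2 [-0.21101812  0.44524515 -0.71201118  1.80477758  0.3373143   1.01642521
  2.08627311]
-1.5707963267948966 0.1 [-0.24795072  0.57387065 -0.68218486  1.93102777  0.49282976  0.8088038
  1.93995527]
```

```bash
cat >> h.py <<'E'
def Q(yaw): return (R.from_euler('z',yaw)*R.from_euler('x',np.pi)).as_quat()
E
python3 - <<'E'
from h import *
r.goto([0.42,0.30,0.23],Q(np.pi/2))
f=snap("wrist");print(readout.state()["t"],np.array(f["intrinsics"])[0])
cv2.imwrite("pics/w0.png",f["pixels"]);np.savez("w0.npz",W=cloud(f),T=f["T"],K=f["intrinsics"])
W=cloud(f);d=W[np.abs(W[...,2]-0.066)<.003];print(len(d),np.percentile(d,[1,50,99],axis=0).round(4))
E
```

```text
1.475 [282.16581673   0.         321.51052812]
23479 [[0.3677 0.1352 0.0631]
 [0.4282 0.3506 0.0668]
 [0.7671 0.4685 0.0688]]
```

View pics/w0.png

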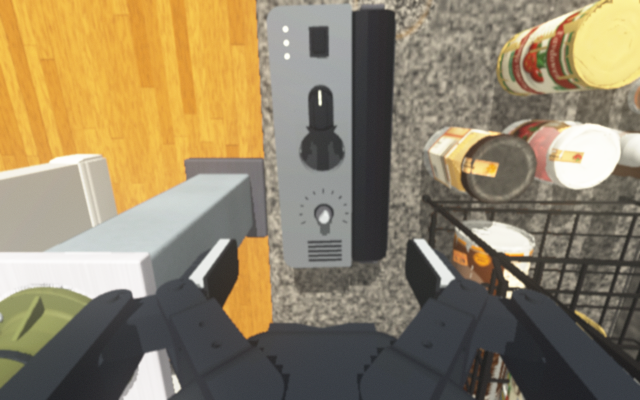

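Up in the image is +y. The mouth is at about (322,148), the knob bar at about (320,100), and the shaft at about (324,214). I'll take a closer look.

```bash
python3 - <<'E'
from h import *
r.move_straight([0.416,0.285,0.15],Q(np.pi/2))
f=snap("wrist")
np.savez("w1.npz",W=cloud(f),T=f["T"],K=f["intrinsics"],px=f["pixels"])
W=cloud(f)
cv2.imwrite("pics/w1.png",cv2.resize(f["pixels"][20:320,210:450],None,fx=2.5,fy=2,interpolation=cv2.INTER_CUBIC) if 0 else cv2.resize(f["pixels"][0:300,220:460],None,fx=2,fy=2,interpolation=cv2.INTER_CUBIC))
d=W[(np.abs(W[...,2]-0.066)<.003)&(W[...,0]<.46)&(W[...,1]<.48)];print(np.percentile(d,[1,50,99],axis=0).round(4))
E
```

```text
[[0.3696 0.1949 0.0633]
 [0.4082 0.335  0.067 ]
 [0.4592 0.4314 0.0687]]
```

View pics/w1.png

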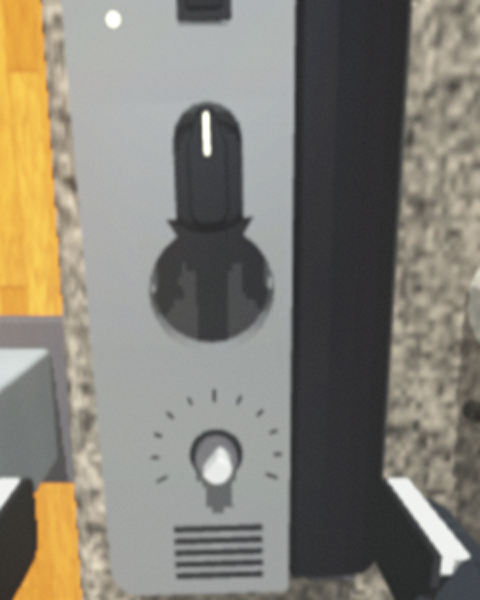

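Mouth rim on the crop: left (150,285), right (273,285), bottom (212,341). The slot's closed end is at (208,101), the shaft tip at about (217,462), and the white line on the knob runs (206,112)–(207,156).

```bash
python3 - <<'E'
from h import *
d=np.load("w1.npz");f=dict(T=d["T"],intrinsics=d["K"])
g=lambda u,v,z:ray(f,220+u/2,v/2,z).round(4)
for n,u,v,z in[("mL",150,285,.066),("mR",273,285,.066),("mB",212,341,.066),("end",208,101,.066),("sL",175,180,.066),("sR",241,180,.066),("line0",206,112,.0875),("line1",207,156,.0875),("barbot",208,223,.0875),("tip",217,465,.085),("collar",216,452,.073),("collarL",191,452,.073),("collarR",242,452,.073),("cT",216,430,.073),("deckcornerBL",115,590,.066),("BR",288,590,.066)]: print(n,g(u,v,z))
W=d["W"]; m=(W[...,2]>.081)&(W[...,2]<.092)&(W[...,0]>.39)&(W[...,0]<.45)&(W[...,1]>.3)&(W[...,1]<.45)
p=W[m];print("knobtop",len(p),p.mean(0),cv2.minAreaRect(p[:,:2].astype(np.float32)*1000))
m=(W[...,2]>.075)&(W[...,2]<.1)&(W[...,0]>.39)&(W[...,0]<.45)&(W[...,1]>.2)&(W[...,1]<.29);p=W[m];print("shaft",p.round(4)[::3],len(p))
r.move_straight([0.416,0.21,0.16],Q(np.pi/2))
f=snap("wrist")
np.savez("w2.npz",W=cloud(f),T=f["T"],K=f["intrinsics"],px=f["pixels"])
K=f["intrinsics"];p=np.linalg.inv(f["T"])@np.array([.418,.257,.085,1]);u=int(K[0][0]*p[0]/p[2]+K[0][2]);v=int(K[1][1]*p[1]/p[2]+K[1][2]);print("crop",u,v)
cv2.imwrite("pics/w2.png",cv2.resize(f["pixels"][v-30:v+30,u-40:u+40],None,fx=10,fy=10,interpolation=cv2.INTER_CUBIC))
E
```

```text
mL [0.3957 0.3337 0.066 ]
mR [0.4449 0.3338 0.066 ]
mB [0.4206 0.311  0.066 ]
end [0.4187 0.4006 0.066 ]
sL [0.4062 0.3733 0.066 ]
sR [0.4313 0.3733 0.066 ]
line0 [0.4179 0.3931 0.0875]
line1 [0.4182 0.3794 0.0875]
barbot [0.4186 0.3575 0.0875]
tip [0.4225 0.2642 0.085 ]
collar [0.4224 0.2648 0.073 ]
collarL [0.4118 0.2648 0.073 ]
collarR [0.4333 0.2648 0.073 ]
cT [0.4223 0.2747 0.073 ]
deckcornerBL [0.3757 0.1923 0.066 ]
BR [0.4568 0.1923 0.066 ]
knobtop 1052 [0.41814694 0.37484402 0.08849176] ((418.1293640136719, 375.75604248046875), (14.028470993041992, 37.485538482666016), 2.4359591007232666)
shaft [[0.4273 0.2685 0.0753]
 [0.424  0.267  0.0761]
 [0.4231 0.2673 0.0789]
 [0.4256 0.266  0.0759]
 [0.4173 0.2648 0.0751]
 [0.4229 0.2681 0.0829]
 [0.4255 0.2665 0.0792]
 [0.4207 0.2641 0.0755]
 [0.4229 0.2678 0.0843]
 [0.4255 0.2662 0.0806]
 [0.4198 0.2632 0.0755]
 [0.4222 0.2662 0.0826]
 [0.4245 0.2668 0.0841]
 [0.4272 0.2645 0.0786]
 [0.4206 0.2643 0.0803]
 [0.4229 0.2668 0.0861]
 [0.4253 0.266  0.0841]
 [0.419  0.2615 0.0759]
 [0.4213 0.2651 0.0841]
 [0.4237 0.2659 0.0859]
 [0.4261 0
[... 411 characters left out ...]
24 0.0858]
 [0.4245 0.2625 0.086 ]
 [0.4269 0.2623 0.0857]
 [0.4173 0.2594 0.0812]
 [0.4197 0.2617 0.0862]
 [0.4221 0.2622 0.0874]
 [0.4245 0.262  0.0868]
 [0.4269 0.2617 0.0863]
 [0.4181 0.2603 0.0851]
 [0.4205 0.2609 0.0864]
 [0.4229 0.2604 0.0852]
 [0.4253 0.2605 0.0855]
 [0.4278 0.26   0.0845]
 [0.4189 0.2604 0.0871]
 [0.4213 0.2602 0.0868]
 [0.4238 0.2595 0.0853]
 [0.4261 0.2601 0.0866]
 [0.4181 0.259  0.086 ]
 [0.4205 0.2586 0.0853]
 [0.4229 0.2593 0.0867]
 [0.4253 0.259  0.0861]
 [0.4181 0.2581 0.0861]
 [0.4205 0.2578 0.0854]
 [0.4229 0.2585 0.0868]
 [0.4254 0.2578 0.0853]
 [0.4197 0.2569 0.0853]
 [0.4222 0.2569 0.0853]
 [0.4246 0.2572 0.0861]
 [0.4222 0.2559 0.0851]] 197
crop 322 145
```

View pics/w2.png

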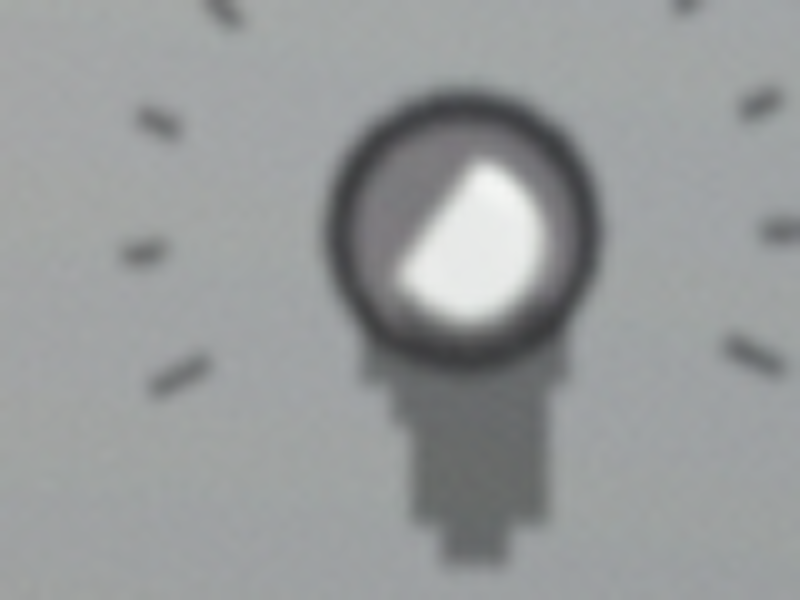

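The crop shows the shaft tip as a white D. Its flat chord runs from (400,272) to (482,165), so it faces up-left (−x+y). I'll compute the angle and axis in world coordinates.

```bash
python3 - <<'E'
from h import *
d=np.load("w2.npz");f=dict(T=d["T"],intrinsics=d["K"]);K=d["K"];px=d["px"]
p=np.linalg.inv(f["T"])@np.array([.418,.257,.085,1]);u0=int(K[0][0]*p[0]/p[2]+K[0][2]);v0=int(K[1][1]*p[1]/p[2]+K[1][2])
S=10
big=cv2.resize(px[v0-30:v0+30,u0-40:u0+40],None,fx=S,fy=S,interpolation=cv2.INTER_CUBIC).min(2)
m=(big>195).astype(np.uint8); c=max(cv2.findContours(m,0,1)[0],key=cv2.contourArea)[:,0]
X=np.array([ray(f,u0-40+(a+.5)/S-.5,v0-30+(b+.5)/S-.5,.085)[:2] for a,b in c])*1000
from scipy.optimize import least_squares
def sd(p): # D outline: circle r, flat at distance h
    cx,cy,t,rr,h=p; q=X-[cx,cy]; n=np.array([np.cos(t),np.sin(t)])
    return np.maximum(np.hypot(*q.T)-rr,q@n-h)
for t in(2.3,2.5): 
    s=least_squares(sd,[*X.mean(0),t,5.5,2.5]);print(s.x.round(3),s.cost,"setting",s.x[2]-np.pi/2)
g=lambda u,v,z:ray(f,u0-40+u/S,v0-30+v/S,z)
a,b=g(400,272,.085),g(482,165,.085);e=(b-a)[:2];print("chord",np.hypot(*e),np.arctan2(e[1],e[0]))
for z in(.066,.073): print("ring",z,g(330,230,z),g(600,230,z),g(465,92,z),g(465,368,z))
# left deck edge direction for sealer yaw, from w1: edge pts
W=np.load("w1.npz")["W"];ed=[]
for v in range(20,290,5):
    row=W[v];k=np.where((np.abs(row[:,2]-.0665)<.004)&(row[:,0]>.35)&(row[:,0]<.41)&(row[:,1]<.47)&(row[:,1]>.2))[0]
    if len(k): ed.append(row[k[0]][:2])
ed=np.array(ed);print(len(ed),np.polyfit(ed[:,1],ed[:,0],1))
E
```

```text
[422.11  262.708   2.52    5.559   2.518] 1.3688159616767488 setting 0.9496522058044818
[422.11  262.708   2.52    5.559   2.518] 1.3688159616767455 setting 0.9496522058068129
chord 0.010172096402159422 0.9113106143409113
ring 0.066 [0.41163155 0.26145237 0.066     ] [0.43407215 0.26143904 0.066     ] [0.42278085 0.27259553 0.066     ] [0.42292343 0.24999708 0.066     ]
ring 0.073 [0.41178232 0.26204904 0.073     ] [0.43356311 0.2620361  0.073     ] [0.42260381 0.27286456 0.073     ] [0.42274219 0.25093057 0.073     ]
54 [-0.03219946  0.3809931 ]
```

```bash
python3 - <<'E'
from h import *
q=Q(np.pi/2+.035)
r.goto([.4183,.3755,.13],q)
print(r.move_straight([.4183,.3755,.069],q,feed=.06,force_limit=10),readout.state()["ee_pos"])
hand.grab(60)
s=readout.state();print(s["t"],s["ee_pos"],s["force"],s["wrist_torque"],s["finger_gap"])
a=np.array([.4183,.3755]);m=np.array([.4202,.3327])
print(r.move_straight([*m,.0695],Q(np.pi/2+.032),feed=.05,force_limit=25))
s=readout.state();print(s["t"],s["ee_pos"],s["force"],s["wrist_torque"],s["finger_gap"])
f=snap("wrist");np.savez("w3.npz",W=cloud(f),T=f["T"],K=f["intrinsics"],px=f["pixels"])
cv2.imwrite("pics/w3.png",cv2.resize(f["pixels"][100:400,180:460],None,fx=2,fy=2,interpolation=cv2.INTER_CUBIC))
E
```

```text
False [0.41851414 0.37567034 0.06934957]
5.4583 [0.41829279 0.37558171 0.06915661] [-0.74556762  0.25801607  2.09384999] [-0.08232986  0.10920477  0.05745727] 0.14616779884173725
False
6.4667 [0.42014839 0.33305091 0.06948924] [-0.11563587  0.00178146 -0.64316006] [0.00825943 0.02548639 0.00588204] 0.14772261063362085
```

View pics/w3.png

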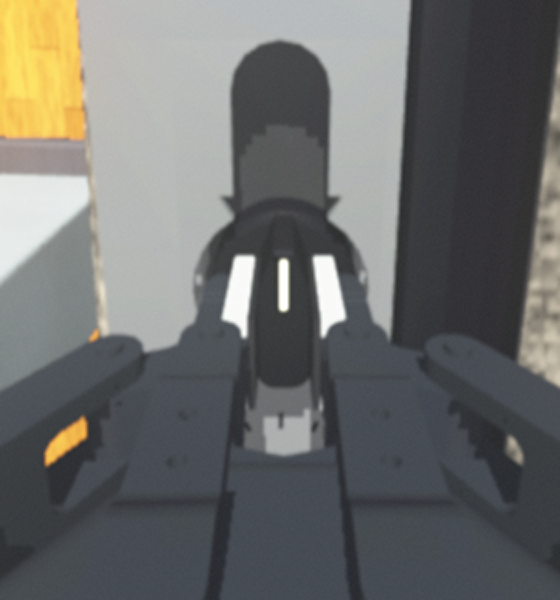

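The knob is gripped and the skirt sits in the mouth. The skirt's front edge is near (285,200), the slot corners are at (222,197) and (340,197), and the white line is in the middle. I'll check the offset, then lift gently.

```bash
python3 - <<'E'
from h import *
d=np.load("w3.npz");f=dict(T=d["T"],intrinsics=d["K"])
g=lambda u,v,z:ray(f,180+u/2,100+v/2,z).round(4)
a,b=g(222,197,.066),g(340,197,.066);print("corners",a,b,"mouth est",(a+b)[:2]/2-[0,.0214])
e=g(285,200,.0605);print("skirt front",e,"knob y",e[1]-.021, "end",g(281,40,.066), "line",g(283,258,.0875))
s=readout.state();p=s["ee_pos"]
hit=r.move_straight([.4202,.3327,.085],feed=.02,force_limit=8)
s=readout.state();print(hit,s["t"],s["ee_pos"],s["force"],s["wrist_torque"])
E
```

```text
corners [0.4034 0.3584 0.066 ] [0.4355 0.3594 0.066 ] mouth est [0.41945 0.3375 ]
skirt front [0.4206 0.3564 0.0605] knob y 0.3354 end [0.4182 0.4003 0.066 ] line [0.4203 0.3502 0.0875]
False 7.4417 [0.42018142 0.33263208 0.08493529] [-0.14126761 -0.52804433 -1.24157923] [-0.00263586  0.03982444 -0.09455109]
```

Lifted free. Next I'll raise it, turn to the flat's angle, and look with both the knob and shaft in view, so that hand-eye bias cancels.

```bash
python3 - <<'E'
from h import *
r.move_straight([.4202,.3327,.15],feed=.1)
yaw=2.50;tx=np.array([np.cos(yaw),np.sin(yaw)])
p=np.array([.4223,.2625])-.05*tx
r.goto([*p,.135],Q(yaw))
s=readout.state();print(s["t"],s["joint_positions"].round(2),s["finger_gap"],s["force"])
f=snap("wrist");np.savez("w4.npz",W=cloud(f),T=f["T"],K=f["intrinsics"],px=f["pixels"],ee=s["ee_pos"])
cv2.imwrite("pics/w4.png",cv2.resize(f["pixels"][60:360,200:440],None,fx=2,fy=2,interpolation=cv2.INTER_CUBIC))
E
```

```text
9.1417 [-0.38  0.45 -0.19  1.92  0.12  0.79  0.29] 0.14318345071824887 [-0.8345395   0.26341565 -0.72353461]
```

View pics/w4.png

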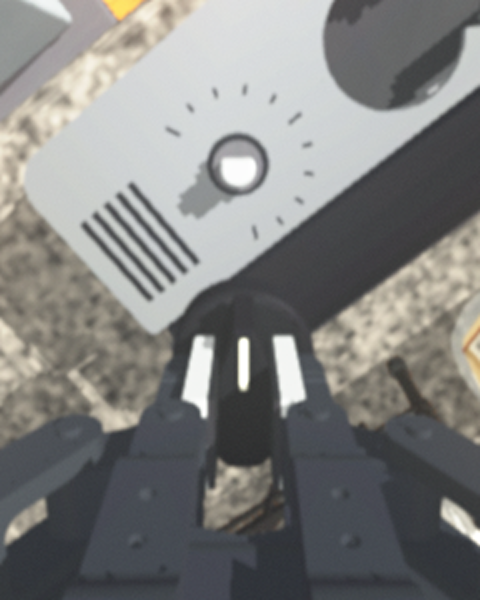

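The D's flat now faces straight up the image, the same way as the white line: shaft tip at (239,168), line (243,338)–(244,390). Angle is good; now I'll measure the relative offset.

```bash
python3 - <<'E'
from h import *
from scipy.optimize import least_squares
d=np.load("w4.npz");f=dict(T=d["T"],intrinsics=d["K"]);px=d["px"];ee=d["ee"]
yaw=2.5;Rt=np.array([[np.cos(yaw),np.sin(yaw)],[np.sin(yaw),-np.cos(yaw)]]) # cols tool x,y
tool=lambda P:(Rt.T@(P[:2]-ee[:2]))*1000
S=10;u0,v0=200+105,60+68
big=cv2.resize(px[v0:v0+35,u0:u0+35],None,fx=S,fy=S,interpolation=cv2.INTER_CUBIC).min(2)
m=(big>205).astype(np.uint8);c=max(cv2.findContours(m,0,1)[0],key=cv2.contourArea)[:,0]
X=np.array([tool(ray(f,u0+(a+.5)/S-.5,v0+(b+.5)/S-.5,.085)) for a,b in c])
def sd(p):
    q=X-p[:2];n=np.array([np.cos(p[2]),np.sin(p[2])]);return np.maximum(np.hypot(*q.T)-p[3],q@n-p[4])
s=least_squares(sd,[*X.mean(0),0,5.5,2.5]);print("shaft in tool mm",s.x.round(3),s.cost)
zt=ee[2]+.0185
g=lambda u,v,z:tool(ray(f,200+u/2,60+v/2,z)).round(2)
print("line",g(243,338,zt),g(244,390,zt),"skirt front",g(243,283,zt-.027),"mB? bar",g(243,466,zt))
P=(d["W"]-[*ee[:2],0]);T=np.stack([P[...,:2]@Rt[:,0],P[...,:2]@Rt[:,1],P[...,2]-ee[2]],-1)*1000
k=(np.abs(T[...,0])<30)&(np.abs(T[...,1])<7)&(T[...,2]>10)&(T[...,2]<26);q=T[k]
print("bar top",len(q),np.median(q,0).round(2),np.percentile(q,[1,99],axis=0).round(1))
k=(np.abs(T[...,0])<30)&(np.abs(T[...,1])<30)&(T[...,2]>-13)&(T[...,2]<-5);q=T[k];print("skirt",len(q),np.percentile(q,[1,50,99],axis=0).round(1))
print("ring c",g(210,163,.073),g(268,163,.073),g(239,133,.073),g(239,194,.073), ee)
E
```

```text
shaft in tool mm [ 4.9545e+01 -2.9700e-01 -7.0000e-03  5.9790e+00  3.6980e+00] 2.524533076100936
line [16.35  1.34] [2.53 1.55] skirt front [21.56  1.35] mB? bar [-19.12   1.26]
bar top 1764 [ 2.3   0.63 19.41] [[-18.2  -6.4  10.7]
 [ 18.6   6.9  24.4]]
skirt 1164 [[ -0.  -18.8 -12.6]
 [ 11.    0.8  -7.9]
 [ 19.3  20.9  -6. ]]
ring c [ 49.92 -10.45] [49.88 10.41] [6.041e+01 2.000e-02] [38.71 -0.07] [0.46207789 0.23299709 0.13467625]
```

```bash
python3 - <<'E'
from h import *
yaw=2.51;Rt=np.array([[np.cos(yaw),np.sin(yaw)],[np.sin(yaw),-np.cos(yaw)]])
ee=np.array([.46208,.23300])
t=ee+Rt@np.array([.0496,-.0007]);print("target",t)
r.move_straight([*t,.125],Q(yaw),feed=.1)
ok=False
for dx,dy in[(0,0),(0,.8),(0,-.8),(.8,0),(-.8,0),(.8,.8),(-.8,.8),(.8,-.8),(-.8,-.8),(1.6,0),(-1.6,0),(0,1.6),(0,-1.6)]:
    c=t+Rt@np.array([dx,dy])/1000
    r.move_straight([*c,.112],feed=.05)
    f0=readout.state()["force"]
    hit=r.move_straight([*c,.099],feed=.02,force_limit=5)
    s=readout.state();print(dx,dy,hit,s["t"],s["ee_pos"].round(4),(s["force"]-f0).round(2),s["wrist_torque"].round(3))
    if not hit or s["ee_pos"][2]<.1005: break
    if s["t"]>25: break
E
```

```text
target [0.42163512 0.26172041]
0 0 False 11.0583 [0.4216 0.2617 0.099 ] [-0.2  -0.14 -0.51] [-0.01   0.022 -0.047]
```

It went on with no contact at the first try. Now I'll press down with a force stop.

```bash
python3 - <<'E'
from h import *
c=readout.state()["ee_pos"][:2];f0=readout.state()["force"]
for z in np.arange(.098,.0849,-.001):
    hit=r.move_straight([.4216,.2617,z],feed=.01,force_limit=40)
    s=readout.state();F=s["force"]-f0
    print(round(z,4),s["ee_pos"].round(4),F.round(1),s["wrist_torque"].round(2),round(s["t"],2),round(s["finger_gap"],3))
    if hit or F[2]>22: break
E
```

```text
0.098 [0.4216 0.2617 0.098 ] [-1.2 -0.3 -0.8] [-0.02  0.07  0.05] 11.31 0.146
0.097 [0.4216 0.2617 0.097 ] [-0.2 -0.7  0.6] [-0.02  0.03 -0.02] 11.56 0.147
0.096 [0.4216 0.2618 0.0962] [-1.  -0.5  4.3] [-0.14  0.17  0.01] 11.81 0.146
0.095 [0.4217 0.2617 0.0951] [-0.8 -1.2  5.5] [-0.2   0.28  0.02] 12.06 0.146
0.094 [0.4217 0.2617 0.0941] [-2.3 -1.4  5.4] [-0.27  0.33  0.05] 12.31 0.143
0.093 [0.4217 0.2617 0.0932] [-1.9 -1.6  6.7] [-0.32  0.35  0.  ] 12.56 0.145
0.092 [0.4217 0.2618 0.0922] [-1.5 -1.1  7.3] [-0.33  0.37  0.03] 12.81 0.147
0.091 [0.4217 0.2618 0.0913] [-2.2 -2.1  8.7] [-0.3   0.4   0.05] 13.06 0.145
0.09 [0.4217 0.2618 0.0905] [-2.1 -1.1 10.2] [-0.37  0.49 -0.01] 13.31 0.147
0.089 [0.4218 0.2618 0.0903] [-4.6 -2.8 19.7] [-0.72  0.99  0.03] 13.56 0.143
0.088 [0.4219 0.2618 0.0901] [-5.4 -4.2 29. ] [-1.12  1.46  0.  ] 13.81 0.143
```

The force matches the spec: spring start about 4 N at z≈0.0962, 10 N after 6 mm, then a hard stop. I'll ease to about 20 N, check it's steady, and take a last look.

```bash
python3 - <<'E'
from h import *
r.move_straight([.4216,.2617,.0887],feed=.01)
for i in range(3):
    r.sleep(.4);s=readout.state();print(s["t"],s["ee_pos"].round(4),s["force"].round(1),s["finger_gap"])
f=snap("wrist")
cv2.imwrite("pics/w5.png",cv2.resize(f["pixels"][100:400,180:460],None,fx=2,fy=2))
E
```

```text
14.4583 [0.4218 0.2618 0.0902] [-4.3 -2.7 22.1] 0.14770472433220236
14.8583 [0.4218 0.2618 0.0902] [-5.3 -3.2 21.6] 0.14204239623799048
15.2583 [0.4219 0.2618 0.0902] [-4.8 -2.9 21.1] 0.1446493488738884
```

View pics/w5.png

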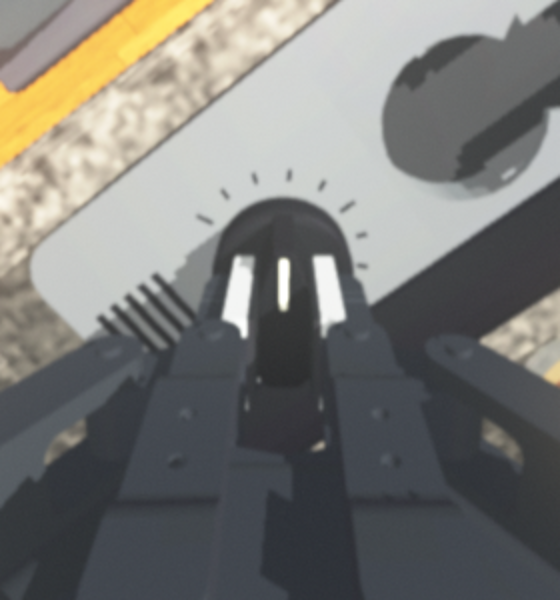

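The knob sits on the shaft inside the dial marks, gripped and flush, with the line at (284,258–310) unchanged in the hand.

```bash
python3 -c "
from h import *
order.job_done();s=readout.state();print(s['t'],s['force'].round(1),s['ee_pos'].round(4))"
```

```text
the job is handed in; nothing more can be done
the job is handed in; nothing more can be done
```

The knob is on the shaft, pressed fully down and held there with the fingers still on it. I handed the job in at about 15.3 s on the robot's clock.

- **What I did:** I gripped the knob with 60 N, slid it to the mouth and lifted it out without contact. I then turned it about 0.9 rad so its flat matched the shaft's, and it went on at the first try.
- **Home and pressed:** The spring started at 4.3 N with the tool at z ≈ 0.0962. It reached 10.2 N about 6 mm lower, then met a hard stop. These match the given 4 N, 10 N and 6 mm.
- **Final hold:** The force stayed at 21–22 N for over a second, with the tool steady and the finger opening unchanged. The last picture shows the knob seated inside the dial marks, with its white line where it was in the grip.
- **Other objects:** The arm was never sent near the jar, timer or scoop. I did not take another picture of them at the end.
- **Disagreements:** Estimates of the mouth's y position differed by up to 5 mm, and the knob's offset in the hand by about 1.5 mm. I used compromise values, and both the lift and the fit went through cleanly. The readout after hand-in was refused, so the last figures are from just before it.

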